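# Hold the cooling fan against the case's gasket for screwing

### The arm

A 6-joint arm with a two-finger parallel gripper is mounted at the origin on the work surface. World frame = base frame: x ahead of the robot, y to its left, z up, the work surface at z = 0. Lengths are in mm, angles in rad, forces in N, time in s.
With the tool pointing down it reaches from about 275 to 750 mm from the base axis. Payload 10.2 kg.
Tool frame: the origin (TCP) lies midway between the tips of the shut fingers; the grasp point (between the pads) lies 19 mm behind it; x points along the fingers, y is the direction in which the jaws open and shut, and the axes are right-handed (so a half turn about x gives the same grasp; the last joint's range is limited). The gripper opens to 85 mm and grips with 20 to 120 N. Pads are 22 mm wide; open, the fingers measure 114 mm over their backs; the gripper's body (76 mm by 85 mm) begins 54 mm behind the grasp point. The pads swing forward as they close: fully open they stand 13 mm farther back than shut.
Start: joints at [-1.538, 0.313, 1.498, -0, 1.331, -0.223], TCP at [132.822, -507.927, 231.294] pointing down, gripper open.
Joint ranges: [-2.94, 2.94], [-0.97, 2.17], [0.19, 2.56], [-1.23, 4.37], [0.02, 3.11], [-2.88, 2.88]. Speed limits (rad/s): [2.39, 2.39, 3.01, 3.14, 3.14, 3.14].

### API

Orientations are given as a unit quaternion [w, x, y, z].
In Python, from rig import sense, capture, get_calibration, finish_job gives the robot as it stands.
- The arm moves only by the tool jog_arm, never from a script. Its argument "increments" is a list of rows, each an object of numbers: "rx", "ry", "rz": the turn, a rotation vector about the tool's x, y, z in rad; "x", "y", "z": the shift along the tool's x, y, z in mm; "hand": the finger opening in mm, from 0 to 85.4. A call has 1 to 5 rows; each row shifts and turns the commanded pose from where the row before left it, along the tool's axes as they then stand; what a row does not reach is not made up. A row lasts 1/8 s, in which the tool goes at most 62.5 mm and 10.7 degrees, less where a joint would pass 70% of its speed; a pose out of reach is approached as far as the arm can. A call with a gripper value outside its range is refused whole. The fingers move at their own pace and stop on an object; "force" is the grip in N (left out, the last holds). Time passes only in rows, so rows that do not move let the fingers close. It gives the time, the measured TCP pose, the force and the opening at its end, in the units of the state.
- sense(): the state, without advancing time (a new reading comes with each control period).
- capture(name): name is "scene" or "top" or "wrist"; returns the picture (400x640x3 uint8, red, green, blue); there is no depth.
- get_calibration(name): a dict with "camera_matrix" (3x3 intrinsics, pixels), "R" (3x3) and "t" (3): a world point X has camera coordinates R X + t; the wrist camera has in their place "T_tool_cam" (4x4, takes a point from camera to tool coordinates, whose origin is the TCP and whose axes are the tool frame's). Camera axes: x right, y down, z forward; pixel columns grow to the right and rows downward; lengths in mm; the calibration is good to about 2 mm. A picture is of the moment at which its call begins: read the wrist's pose just before it. get_calibration takes no time and is no camera call.
- finish_job(): hands the job in, once; it reports no verdict.
The state is a dict: "time_s": time; "joints": joint angles; "dq": joint speeds; "tau": joint torques, N m; "eef_pos": TCP position; "ee_rot": TCP orientation; "force": force on the tool from outside, world axes, zero at the start; "wrist_torque": the same for the moment, N m; "grip_width": opening from 0.0 (shut) to 1.0 (fully open).
Only numpy, scipy, OpenCV 4.12 (cv2) and the standard library are available. Lean on these libraries where they do the work, as an engineer would, in place of code of your own. Each camera call takes 0.05 s, during which the arm holds its last target.

### The job

Be my third hand while I screw the larger of the two fans to the open instrument case's back panel from outside: stand it upright on the case floor in front of the panel's round opening, strut side towards the panel, in line with the opening and still just clear of the sponge gasket, then slide it straight back into the gasket. Press it square on the gasket with a steady push of about 8 N (gasket squeezed by about 4 mm) and finish while still holding it there and pushing; do not let go. Do not drop or topple the fan or press the gasket flat, and leave everything else where it is.

Things in the scene. Friction and masses are not known exactly. Their poses are not given: they have to be found in the camera images.
- fan: Larger fan, to be fitted: black square axial fan on edge, 60 mm wide (y), 60 high (z), 25 thick (x), about 100 g; solid square frame round hub and blades, can be gripped across any two opposite sides. Origin: centre of its underside, z up. +x face: outlet, where four struts carry the hub; -x face shows the blades. Starts upright on the mat, outlet within 0.8 rad of facing straight away from the robot (+x).
- fan_outlet (a point): Centre of the fan's outlet face: 12.5 mm along the fan's x, 30 mm above its underside; axes as the fan's.
- case: Open instrument case, fixed on the bench: 220 mm deep (x), 300 wide (y); front and back panels to 84 mm, sides open (8 mm lips). Origin: centre of its underside, z up; +x points out through the bare back panel, away from the robot (within 0.35 rad). Case floor 12 mm above the bench. Floor free for x -20 to 98 mm, y -40 to 95 mm; beyond: transformer 36 mm high (-y), circuit board with parts to 46 mm (-x), screw tray (+y).
- opening (a point): Centre of the back panel's round fan opening (48 mm across), on the panel's inner face: x 108, y 30, z 42 mm in the case's frame, so 30 mm above the case floor, the height of the centre of a fan standing there; axes as the case's (x outward, y sideways).
- gasket: Square grey sponge-rubber gasket, 54 mm across, 10 mm thick when free, stuck on the panel's inner face round the opening. Origin: centre of its free face, which the fan is pressed against (x 98 mm in the case's frame when free); axes as the case's. The face yields along +x like a spring of 2 N per mm (8 N at 4 mm) and is flat at 8 mm.
- mat: Light grey rubber parts mat, 250 mm (x) by 200 mm (y), 3 mm thick, fixed on the bench left or right of the case, with the two fans on it. Origin: centre of its underside.
- small_fan: The 40 mm fan, 20 mm thick, of the same kind, upright on the parts mat; leave it alone. Origin: centre of its underside.
- screw_tray: Clear tray of fan screws, 40 x 36 x 14 mm, loose on the case floor near the case's +y side; leave it alone. Origin: centre of its underside.
- screwdriver: Screwdriver with black handle, 190 mm, on the far part of the bench; leave it alone. Origin: middle of its length, on the bench.
- multimeter: Grey handheld multimeter, 165 x 78 x 38 mm, lying on the left; leave it alone. Origin: centre of its underside.
- solder_reel: Solder reel, 58 mm across, 45 mm high, standing on the right; leave it alone. Origin: centre of its underside.
- finger_guard: Round wire fan guard, 62 mm across, lying on the far part of the bench; leave it alone. Origin: its centre, on the bench.
- parts_box: Clear divided box of small parts, 130 x 90 x 35 mm, on the right; leave it alone. Origin: centre of its underside.
Mind the look-alikes: they are no part of the job. Leave any green or purple look-alike of the fan alone.

How it is judged (in metres and radians):
On the way, in this order (a step that is already met when the one before it is completed fails the run):
1. the larger fan stands upright on the case floor in front of the opening, facing it within 0.3 rad, within 12 mm sideways, at least 1 mm and at most 70 mm clear of the gasket (y of fan_outlet in the frame of opening between -0.012 and 0.012 m and z of fan_outlet in the frame of opening between -0.003 and 0.003 m and x of fan_outlet in the frame of opening between -0.08 and -0.011 m and angle between fan's own z axis and vertical below 0.1 rad and angle between the x axis of fan and the x axis of case, either way round below 0.3 rad), for 0.1 s.
2. the fan is pressed square into the gasket with 4 to 12 N (contact force between fan and gasket between 4 and 12 N and y of fan_outlet in the frame of opening between -0.003 and 0.003 m and angle between fan's own z axis and vertical below 0.06 rad and angle between the x axis of fan and the x axis of case, either way round below 0.06 rad), for 0.5 s.
At the end, for the whole second after the job is handed in: Robot still holding the larger fan (over 2 N): at rest, upright on the case floor, outlet to the panel, within 3 mm of the opening's centre sideways and in height, square within 0.06 rad, pressing the gasket with 4 to 12 N (outlet face 3 to 9 mm from the panel) (all of step 2 and z of fan_outlet in the frame of opening between -0.003 and 0.003 m and x of fan_outlet in the frame of opening between -0.009 and -0.003 m and contact force between any of the fingers, the arm and fan above 2 N and linear speed of fan below 0.01 m/s); the arm keeps its last pose, push and grip.
It fails at once if the gasket is pressed flat (more than 18 N) (contact force between fan and gasket above 18 N).
It fails at once if the fan topples (angle between fan's own z axis and vertical above 0.7 rad).
It fails at once if the fan is dropped (falls freely faster than 0.5 m/s) (linear speed of fan above 0.5 m/s and contact force between fan and anything else below 0.01 N).
It fails at once if another thing (small fan, screw tray, screwdriver, multimeter, solder reel, wire guard or parts box) is shifted by more than 20 mm (distance of any of small_fan, screw_tray, screwdriver, multimeter, solder_reel, finger_guard, parts_box from where it was at the start of the episode above 0.02 m).
It also fails if it takes over 54 s, if anything falls off the work surface, if the arm or the gripper's body presses on something with over 40 N, if the wrist force passes 120 N, or if a joint passes its speed limit or range.

## Working session

There is one attempt and no reset: what is moved stays moved. The work goes in short steps, Python scripts to look and compute and a tool call to move; the robot and the scene stay as the last step left them, time stands still between calls to the robot, and variables do not carry over. Pictures are saved under pics/ and viewed, and the job is handed in when it is done.

Besides the shell and the picture viewer there is one more tool, called after ">>>" as a command line: name --argument value ..., lists and objects as JSON in quotes. jog_arm: Moves the arm, as the interface text tells. Its arguments: {"type":"object","properties":{"increments":{"type":"array","items":{"type":"object","properties":{"rx":{"type":"number"},"ry":{"type":"number"},"rz":{"type":"number"},"x":{"type":"number"},"y":{"type":"number"},"z":{"type":"number"},"hand":{"type":"number"}}}},"force":{"type":"number"}},"required":["increments"]}

```bash
mkdir -p pics; ls; python3 - <<'E'
from rig import *
import cv2,json
for n in ["scene","top","wrist"]:
    s=sense(); im=capture(n); cv2.imwrite(f"pics/{n}0.png",im[:,:,::-1]); c=get_calibration(n); print(n,{k:(v.tolist() if hasattr(v,'tolist') else v) for k,v in c.items()})
print(sense())
E
```

```text
pics
scene {'camera_matrix': [[363.31234460583215, 0.0, 311.79375410543366], [0.0, 363.31234460583215, 201.8902566594113], [0.0, 0.0, 1.0]], 'R': [[0.004195670900630576, 0.9998675557059714, -0.01572473822547956], [0.684254447677016, -0.014337749484864807, -0.7291023794872232], [-0.7292312713946894, -0.007700648432146142, -0.684223978558052]], 't': [11.022518776757515, -338.7507565412512, 1468.370734075613]}
top {'camera_matrix': [[513.9726196522005, 0.0, 317.03310093319436], [0.0, 513.9726196522005, 199.63484054620343], [0.0, 0.0, 1.0]], 'R': [[-0.014706611490830678, -0.999890774159155, -0.0014681041733560665], [-0.9934389180726111, 0.014778224894743211, -0.1134051150860524], [0.11341442429064376, -0.00020933314704678455, -0.9935477464835071]], 't': [14.350891254430127, 607.0553472666778, 1550.0226549938056]}
wrist {'camera_matrix': [[303.08901551516556, 0.0, 319.10901009710534], [0.0, 303.08901551516556, 203.73859705397612], [0.0, 0.0, 1.0]], 'T_tool_cam': [[0.00014595386380791058, -0.2904314502253654, 0.9568957892150315, -143.34801203941652], [0.9999999480917829, 0.0003172601383045645, -5.623552195720716e-05, 0.6246911293393831], [-0.00028725232623325975, 0.9568957477520699, 0.2904314814549299, -73.58026184330961], [0.0, 0.0, 0.0, 1.0]]}
{'time_s': 0.15, 'joints': array([-1.53837711e+00,  3.13356618e-01,  1.49825523e+00, -5.94924941e-08,
        1.33102711e+00, -2.23397679e-01]), 'dq': array([-0.00044259, -0.0022742 , -0.0043227 , -0.00039799, -0.00041809,
        0.00115138]), 'tau': array([ 2.35099178e-03, -4.12367177e+01, -2.59797245e+01, -1.80522566e-04,
        3.17477788e-03,  8.58968320e-06]), 'eef_pos': array([ 132.82662388, -507.715121  ,  230.85132137]), 'ee_rot': array([ 0.08983026,  0.70136548,  0.09056675, -0.70129498]), 'force': array([ 0.59501361, -0.12714508,  0.43274527]), 'wrist_torque': array([ 0.0350659 , -0.034903  ,  0.00074709]), 'grip_width': 0.9993313200615899}
```

View pics/scene0.png

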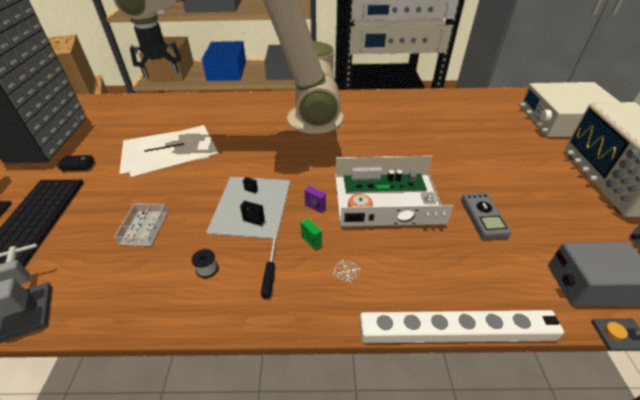

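View pics/top0.png

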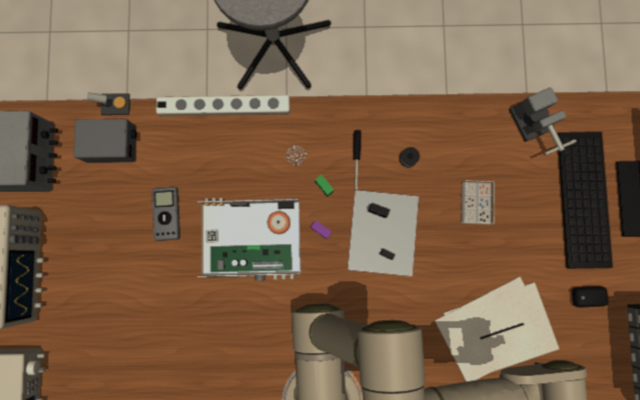

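View pics/wrist0.png

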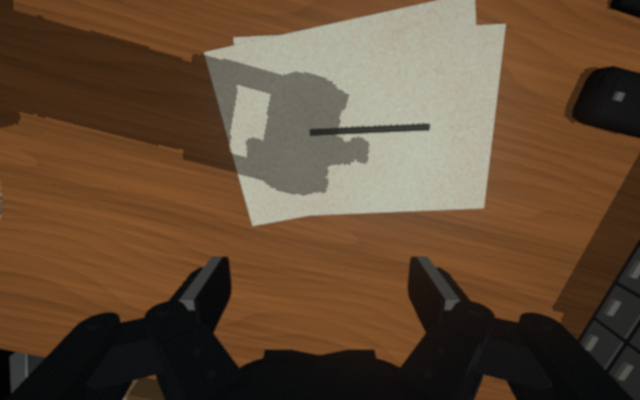

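Candidates in the top view are the large black fan at (379,210), the small black fan at (387,254), a green one at (325,185) and a purple one at (320,229). By size and colour it's the one at (379,210). I'll check it in a close crop.

```bash
cat > h.py <<'E'
import numpy as np,cv2
from rig import *
from scipy.spatial.transform import Rotation as Ro
def RT(s): 
    q=s['ee_rot']; return Ro.from_quat([q[1],q[2],q[3],q[0]]).as_matrix()
def cam(name,s=None):
    c=get_calibration(name);K=np.array(c['camera_matrix'])
    if name!='wrist': return K,np.array(c['R']),np.array(c['t'])
    T=np.array(c['T_tool_cam']);R=RT(s);Rwc=R@T[:3,:3];p=R@T[:3,3]+s['eef_pos']
    return K,Rwc.T,-Rwc.T@p
def onplane(C,uv,z):
    K,R,t=C;d=R.T@np.linalg.inv(K)@np.array([uv[0],uv[1],1.]);o=-R.T@t
    return o+d*(z-o[2])/d[2]
def proj(C,X):
    K,R,t=C;x=K@(R@np.asarray(X,float)+t);return x[:2]/x[2]
E
python3 - <<'E'
from h import *
t=cv2.imread('pics/top0.png');s=cv2.imread('pics/scene0.png')
a=cv2.resize(t[180:285,190:420],None,fx=3.4,fy=3.4,interpolation=cv2.INTER_CUBIC)
cv2.imwrite('pics/topc.png',a)
b=cv2.resize(s[145:255,200:460],None,fx=3,fy=3,interpolation=cv2.INTER_CUBIC)
cv2.imwrite('pics/scenec.png',b)
C=cam('top')
g=cv2.cvtColor(t,cv2.COLOR_BGR2GRAY)
m=(g<60).astype('uint8');m[:,:350]=0;m[:,415:]=0;m[:195]=0;m[272:]=0
n,l,st,ce=cv2.connectedComponentsWithStats(m)
for i in range(1,n):
    if st[i,4]>30:
        p=np.argwhere(l==i)[:,::-1].astype(np.float32)
        r=cv2.minAreaRect(p);print(st[i],ce[i],onplane(C,r[0],50),r)
        for q in cv2.boxPoints(r): print(onplane(C,q,63).round(1))
for q in [(203,200),(300,200),(300,277),(203,277)]: print(q,onplane(C,q,84).round(1))
E
```

```text
[368 204  21  13 170] [378.04705882 210.03529412] [ 570.91022408 -179.7926839    50.        ] ((378.0, 210.0), (19.662914276123047, 8.66104507446289), 20.556045532226562)
[ 568.4 -145.8   63. ]
[ 592.9 -155.6   63. ]
[ 571.1 -210.7   63. ]
[ 546.7 -200.8   63. ]
[380 249  14  10  76] [386.68421053 253.76315789] [ 437.61162718 -202.58085026   50.        ] ((386.8000183105469, 253.9000244140625), (12.969193458557129, 5.366562843322754), 26.56505012512207)
[ 439.3 -180.    63. ]
[ 453.5 -187.6   63. ]
[ 435.7 -221.7   63. ]
[ 421.6 -214.1   63. ]
(203, 200) [605.5 346.   84. ]
(300, 200) [601.2  56.3  84. ]
(300, 277) [373.7  58.7  84. ]
(203, 277) [377.9 343.6  84. ]
```

View pics/topc.png

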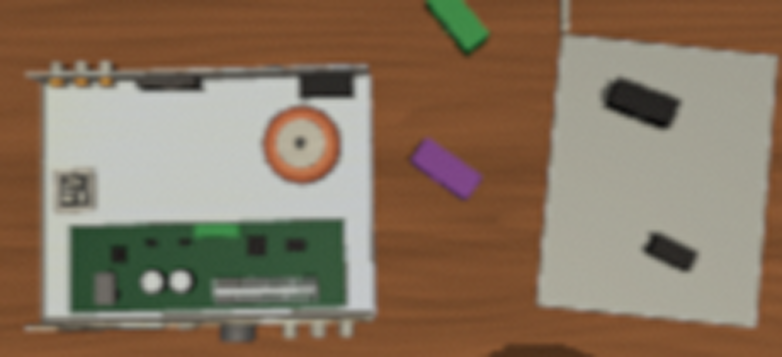

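View pics/scenec.png

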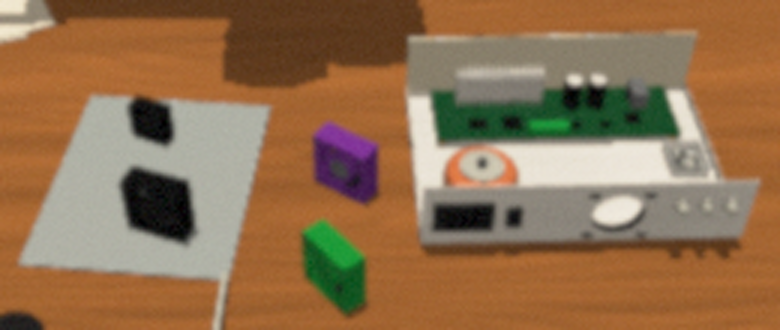

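```bash
python3 - <<'E'
from h import *
s=sense();R=RT(s);print(R.round(3))
def plan(target,yaw):
    # tool x down, tool y horizontal at angle yaw
    y=np.array([np.cos(yaw),np.sin(yaw),0]);x=np.array([0,0,-1.]);z=np.cross(x,y)
    Rt=np.c_[x,y,z];rv=Ro.from_matrix(R.T@Rt).as_rotvec();d=np.array(target)-s['eef_pos']
    print(rv.round(3),d.round(1),'in tool now',(R.T@d).round(1),'tool target',(Rt.T@d).round(1))
for yaw in (np.pi/2-.375,-np.pi/2-.375): plan([570,-178,180],yaw)
E
```

```text
[[-0.     0.253 -0.967]
 [ 0.001 -0.967 -0.253]
 [-1.    -0.001 -0.   ]]
[-2.511e+00 -1.000e-03  0.000e+00] [437.2 329.7 -50.9] in tool now [  51.2 -208.3 -506.4] tool target [ 50.9 466.9 286. ]
[0.631 0.    0.001] [437.2 329.7 -50.9] in tool now [  51.2 -208.3 -506.4] tool target [  50.9 -466.9 -286. ]
```

The crop confirms that the fan at (379,210) is clearly larger than the one at (387,254), and both are black. Moving to hover above it, with the camera turned to the robot side.

>>> jog_arm --increments '[{"x": 5, "y": -20, "z": -45}, {"x": 5, "y": -20, "z": -45}, {"x": 5, "y": -20, "z": -45}, {"x": 5, "y": -20, "z": -45}, {"x": 5, "y": -20, "z": -45}]'

```text
schema error: expected keys rx, ry, rz, x, y, z, hand
```

>>> jog_arm --increments '[{"x": 5, "y": -20, "z": -45}, {"x": 5, "y": -20, "z": -45}, {"x": 5, "y": -20, "z": -45}, {"x": 5, "y": -20, "z": -45}, {"x": 5, "y": -20, "z": -45}]'

```text
schema error: expected keys rx, ry, rz, x, y, z, hand
```

>>> jog_arm --increments '[{"rx": -0.18}, {"rx": -0.18}, {"rx": -0.18}, {"rx": -0.18}, {"rx": -0.18}]'

```text
schema error: expected keys rx, ry, rz, x, y, z, hand
```

>>> jog_arm --increments '[{"rx": -0.18}, {"rx": -0.18}, {"rx": -0.18}, {"rx": -0.18}, {"rx": -0.18}]'

```text
schema error: expected keys rx, ry, rz, x, y, z, hand
```

>>> jog_arm --increments '[{"rx": -0.18}, {"rx": -0.18}, {"rx": -0.18}, {"rx": -0.17}, {}]'

```text
schema error: expected keys rx, ry, rz, x, y, z, hand
```

```bash
python3 - <<'E'
from h import *
s=sense();im=capture('wrist');cv2.imwrite('pics/w1.png',im[:,:,::-1]);t=capture('top');cv2.imwrite('pics/t1.png',t[:,:,::-1]);
np.savez('w1.npz',p=s['eef_pos'],q=s['ee_rot'])
print(s['eef_pos'],RT(s).round(3),s['joints'].round(2))
E
```

```text
[ 132.82662388 -507.715121    230.85132137] [[-0.     0.253 -0.967]
 [ 0.001 -0.967 -0.253]
 [-1.    -0.001 -0.   ]] [-1.54  0.31  1.5  -0.    1.33 -0.22]
```

View pics/w1.png

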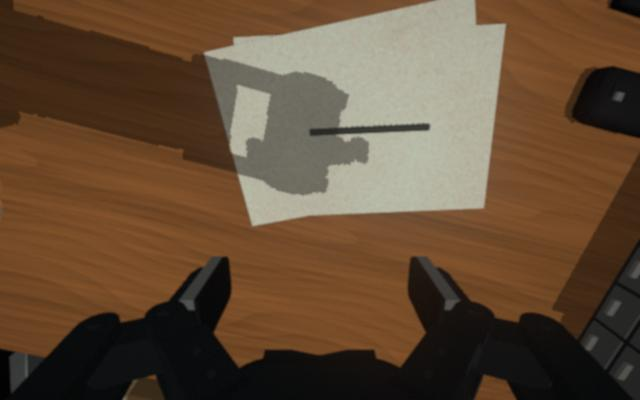

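Nothing moved, because every row needs all the keys. Sending it again.

>>> jog_arm --increments '[{"rx": 0, "ry": 0, "rz": 0, "x": 5, "y": -20, "z": -50, "hand": 85}, {"rx": 0, "ry": 0, "rz": 0, "x": 5, "y": -20, "z": -50, "hand": 85}, {"rx": 0, "ry": 0, "rz": 0, "x": 5, "y": -20, "z": -50, "hand": 85}, {"rx": 0, "ry": 0, "rz": 0, "x": 5, "y": -20, "z": -50, "hand": 85}, {"rx": 0, "ry": 0, "rz": 0, "x": 5, "y": -20, "z": -50, "hand": 85}]'

```text
time_s: 0.88
eef_pos: [350.6, -346.7, 206.2]
ee_rot: [0.09, 0.701, 0.09, -0.701]
force: [0.1, -1.1, 0.3]
grip_width: 0.994
```

>>> jog_arm --increments '[{"rx": 0, "ry": 0, "rz": 0, "x": 5, "y": -20, "z": -50, "hand": 85}, {"rx": 0, "ry": 0, "rz": 0, "x": 5, "y": -20, "z": -50, "hand": 85}, {"rx": 0, "ry": 0, "rz": 0, "x": 5, "y": -20, "z": -50, "hand": 85}, {"rx": 0, "ry": 0, "rz": 0, "x": 5, "y": -20, "z": -50, "hand": 85}, {"rx": 0, "ry": 0, "rz": 0, "x": 5, "y": -20, "z": -50, "hand": 85}]'

```text
time_s: 1.5
eef_pos: [567.2, -186.7, 181.1]
ee_rot: [-0.09, -0.701, -0.09, 0.701]
force: [0.2, -1.0, 0.2]
grip_width: 0.993
```

>>> jog_arm --increments '[{"rx": -0.18, "ry": 0, "rz": 0, "x": 0, "y": 0, "z": 0, "hand": 85}, {"rx": -0.18, "ry": 0, "rz": 0, "x": 0, "y": 0, "z": 0, "hand": 85}, {"rx": -0.18, "ry": 0, "rz": 0, "x": 0, "y": 0, "z": 0, "hand": 85}, {"rx": -0.18, "ry": 0, "rz": 0, "x": 0, "y": 0, "z": 0, "hand": 85}, {"rx": -0.18, "ry": 0, "rz": 0, "x": 0, "y": 0, "z": 0, "hand": 85}]'

```text
time_s: 2.12
eef_pos: [565.9, -187.9, 181.1]
ee_rot: [-0.388, -0.591, -0.388, 0.591]
force: [0.9, 0.9, 0.5]
grip_width: 0.993
```

>>> jog_arm --increments '[{"rx": -0.18, "ry": 0, "rz": 0, "x": 0, "y": 0, "z": 0, "hand": 85}, {"rx": -0.18, "ry": 0, "rz": 0, "x": 0, "y": 0, "z": 0, "hand": 85}, {"rx": -0.18, "ry": 0, "rz": 0, "x": 0, "y": 0, "z": 0, "hand": 85}, {"rx": -0.18, "ry": 0, "rz": 0, "x": 0, "y": 0, "z": 0, "hand": 85}, {"rx": -0.18, "ry": 0, "rz": 0, "x": 0, "y": 0, "z": 0, "hand": 85}]'

```text
time_s: 2.75
eef_pos: [565.9, -187.9, 181.1]
ee_rot: [0.606, 0.363, 0.607, -0.364]
force: [0.0, -0.5, -0.9]
grip_width: 0.999
```

>>> jog_arm --increments '[{"rx": -0.18, "ry": 0, "rz": 0, "x": 0, "y": 0, "z": 0, "hand": 85}, {"rx": -0.18, "ry": 0, "rz": 0, "x": 0, "y": 0, "z": 0, "hand": 85}, {"rx": -0.18, "ry": 0, "rz": 0, "x": 0, "y": 0, "z": 0, "hand": 85}, {"rx": -0.17, "ry": 0, "rz": 0, "x": 0, "y": 0, "z": 0, "hand": 85}, {"rx": 0, "ry": 0, "rz": 0, "x": 0, "y": 0, "z": 0, "hand": 85}]'

```text
time_s: 3.38
eef_pos: [565.9, -187.9, 181.1]
ee_rot: [0.694, 0.133, 0.695, -0.133]
force: [0.0, -0.5, -0.5]
grip_width: 0.999
```

```bash
python3 - <<'E'
from h import *
s=sense();im=capture('wrist');cv2.imwrite('pics/w1.png',im[:,:,::-1])
np.savez('w1.npz',eef_pos=s['eef_pos'],ee_rot=s['ee_rot'])
print(s['time_s'],s['eef_pos'],RT(s).round(3),s['joints'].round(2))
E
```

```text
3.375 [ 565.92693795 -187.88657257  181.14655058] [[-0.     0.368  0.93 ]
 [ 0.     0.93  -0.368]
 [-1.     0.    -0.   ]] [-0.52  0.51  1.34  0.    1.29 -1.71]
```

View pics/w1.png

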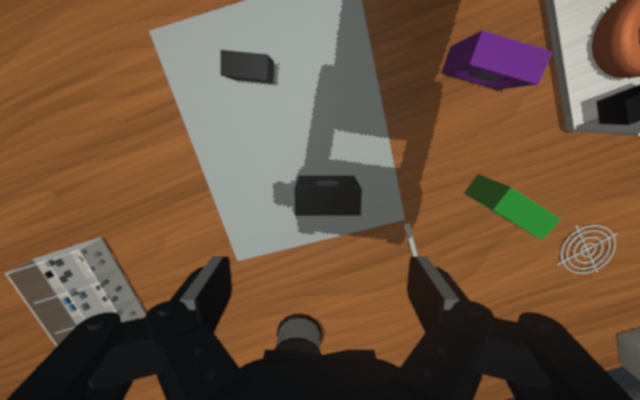

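```bash
python3 - <<'E'
from h import *
im=cv2.imread('pics/w1.png')[160:230,270:390]
b=cv2.resize(im,None,fx=6,fy=6,interpolation=cv2.INTER_CUBIC)
b=np.clip(255*(b/255.)**.5,0,255).astype('uint8');cv2.imwrite('pics/w1c.png',b)
E
```

```text
(no output)
```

View pics/w1c.png

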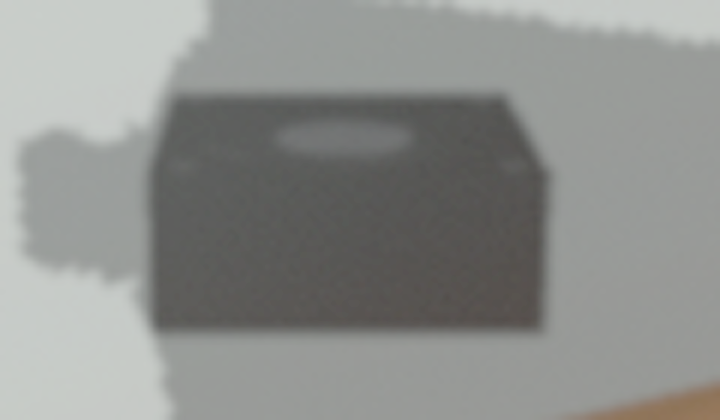

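```bash
python3 - <<'E'
from h import *
s=dict(np.load('w1.npz'));C=cam('wrist',s);R=RT(s)
P=[onplane(C,(270+a/6-.4,160+b/6-.4),z) for a,b,z in [(152,170,63),(547,172,63),(543,330,63),(154,328,63),(172,97,3),(503,97,3)]]
P=np.array(P)
print(P.round(1));c=P[:4].mean(0);print('c',c)
for i,j in((0,1),(3,2),(0,3),(1,2)):
    d=P[j]-P[i];print(np.linalg.norm(d),np.degrees(np.arctan2(d[1],d[0])))
print('tool yaw',np.degrees(np.arctan2(R[1,1],R[0,1])))
print('d tool',R.T@(np.array([c[0],c[1],13])-s['eef_pos']), 'bottom corners in tool',((P-s['eef_pos'])@R).round(1))
E
```

```text
[[ 549.1 -205.1   63. ]
 [ 570.9 -150.8   63. ]
 [ 594.  -159.6   63. ]
 [ 571.9 -214.4   63. ]
 [ 550.  -206.5    3. ]
 [ 571.9 -151.2    3. ]]
c [ 571.46913705 -182.45661509   63.        ]
58.460886746515556 68.09109603182755
59.11131892856953 68.0754671405497
24.69764441039284 -22.227917453555765
24.7187078667187 -20.719919435392274
tool yaw 68.38089150242882
d tool [168.14639826   7.07394495   3.19545559] bottom corners in tool [[118.1 -22.2  -9.3]
 [118.2  36.3  -9. ]
 [118.1  36.7  15.7]
 [118.1 -22.4  15.4]
 [178.1 -23.2  -7.9]
 [178.2  36.3  -7.9]]
```

>>> jog_arm --increments '[{"rx": 0, "ry": 0, "rz": 0, "x": 0, "y": 7, "z": 3.5, "hand": 85}, {"rx": 0, "ry": 0, "rz": 0, "x": 45, "y": 0, "z": 0, "hand": 85}, {"rx": 0, "ry": 0, "rz": 0, "x": 45, "y": 0, "z": 0, "hand": 85}, {"rx": 0, "ry": 0, "rz": 0, "x": 45, "y": 0, "z": 0, "hand": 85}, {"rx": 0, "ry": 0, "rz": 0, "x": 33, "y": 0, "z": 0, "hand": 85}]'

```text
time_s: 4.05
eef_pos: [571.6, -182.0, 11.3]
ee_rot: [0.694, 0.133, 0.695, -0.133]
force: [0.3, 0.7, 0.5]
grip_width: 0.994
```

>>> jog_arm --increments '[{"rx": 0, "ry": 0, "rz": 0, "x": 0, "y": 0, "z": 0, "hand": 85}, {"rx": 0, "ry": 0, "rz": 0, "x": 0, "y": 0, "z": 0, "hand": 66}, {"rx": 0, "ry": 0, "rz": 0, "x": 0, "y": 0, "z": 0, "hand": 56}, {"rx": 0, "ry": 0, "rz": 0, "x": 0, "y": 0, "z": 0, "hand": 50}, {"rx": 0, "ry": 0, "rz": 0, "x": 0, "y": 0, "z": 0, "hand": 50}]' --force 20

```text
time_s: 4.68
eef_pos: [572.8, -183.1, 15.2]
ee_rot: [0.696, 0.132, 0.693, -0.132]
force: [-0.6, 2.0, 7.6]
grip_width: 0.701
```

>>> jog_arm --increments '[{"rx": 0, "ry": 0, "rz": 0, "x": 0, "y": 0, "z": 0, "hand": 40}, {"rx": 0, "ry": 0, "rz": 0, "x": 0, "y": 0, "z": 0, "hand": 40}, {"rx": 0, "ry": 0, "rz": 0, "x": 0, "y": 0, "z": 0, "hand": 40}]' --force 50

```text
time_s: 5.05
eef_pos: [572.9, -183.2, 15.3]
ee_rot: [0.696, 0.132, 0.693, -0.133]
force: [0.1, 1.1, 7.6]
grip_width: 0.692
```

```bash
python3 - <<'E'
from h import *
s=sense();im=capture('wrist');cv2.imwrite('pics/w2.png',im[:,:,::-1])
print(s)
E
```

```text
{'time_s': 5.05, 'joints': array([-5.04079315e-01,  7.15088673e-01,  1.47366216e+00,  2.12434189e-04,
        9.49137586e-01, -1.69898398e+00]), 'dq': array([ 2.23171637e-04,  8.00404740e-05,  6.80997716e-06,  1.78379866e-03,
       -5.38243080e-04,  1.24950070e-03]), 'tau': array([-4.68634162e-01, -4.87517989e+01, -1.86276680e+01, -1.21687423e-01,
       -1.00546230e-01, -7.55849382e-03]), 'eef_pos': array([ 572.91374502, -183.15500006,   15.29987453]), 'ee_rot': array([ 0.69590911,  0.13181032,  0.69338161, -0.13250843]), 'force': array([0.09384279, 1.13829765, 7.58479908]), 'wrist_torque': array([ 0.13543486,  0.0363926 , -0.00594641]), 'grip_width': 0.6921750667954487}
```

View pics/w2.png

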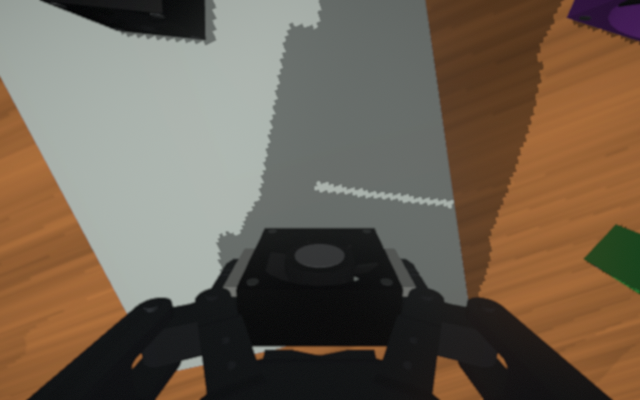

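```bash
python3 - <<'E'
from h import *
C=cam('top')
im=cv2.imread('pics/top0.png')
a=cv2.resize(im[185:290,185:310],None,fx=6,fy=5.5,interpolation=cv2.INTER_CUBIC);cv2.imwrite('pics/case.png',a)
P=[onplane(C,p,84) for p in [(197.5,201.6),(298,199.6),(300,273),(197.4,276)]]
for p in P: print(p.round(1))
for i,j in((0,1),(3,2),(0,3),(1,2)):
    d=P[j]-P[i];print(np.linalg.norm(d),np.degrees(np.arctan2(d[1],d[0])))
E
```

```text
[601.  362.3  84. ]
[602.5  62.2  84. ]
[385.3  58.6  84. ]
[381.  360.1  84. ]
300.1288289069996 -89.70475522059526
301.47833257273 -89.18149679801351
219.92988077745846 -179.40787902714797
217.18781060784335 -179.05142545802966
```

View pics/case.png

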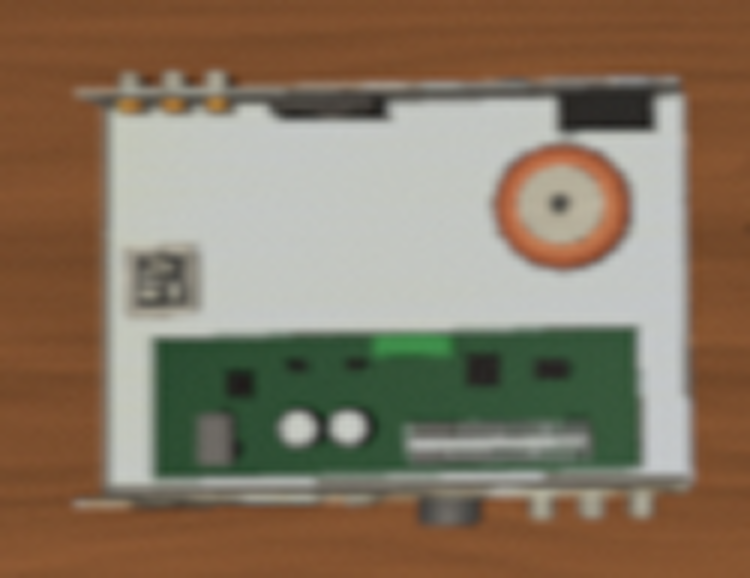

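>>> jog_arm --increments '[{"rx": 0, "ry": 0, "rz": 0, "x": -10, "y": 0, "z": 0, "hand": 40}, {"rx": 0, "ry": 0, "rz": 0, "x": -20, "y": 0, "z": 0, "hand": 40}, {"rx": 0, "ry": 0, "rz": 0, "x": -40, "y": 0, "z": 0, "hand": 40}, {"rx": 0, "ry": 0, "rz": 0, "x": -40, "y": 0, "z": 0, "hand": 40}, {"rx": 0, "ry": 0, "rz": 0, "x": -20, "y": 0, "z": 0, "hand": 40}]'

```text
time_s: 5.72
eef_pos: [572.2, -182.9, 146.4]
ee_rot: [0.696, 0.132, 0.694, -0.132]
force: [0.3, -1.0, -1.3]
grip_width: 0.693
```

>>> jog_arm --increments '[{"rx": -0.13, "ry": 0, "rz": 0, "x": 0, "y": 0, "z": 0, "hand": 40}, {"rx": -0.13, "ry": 0, "rz": 0, "x": 0, "y": 0, "z": 0, "hand": 40}, {"rx": -0.13, "ry": 0, "rz": 0, "x": 0, "y": 0, "z": 0, "hand": 40}, {"rx": 0, "ry": 0, "rz": 0, "x": 0, "y": 25, "z": 5, "hand": 40}, {"rx": 0, "ry": 0, "rz": 0, "x": 0, "y": 45, "z": 7, "hand": 40}]'

```text
time_s: 6.35
eef_pos: [582.7, -112.7, 143.9]
ee_rot: [0.707, -0.004, 0.707, 0.004]
force: [1.1, 0.4, -0.9]
grip_width: 0.7
```

>>> jog_arm --increments '[{"rx": 0, "ry": 0, "rz": 0, "x": 0, "y": 45, "z": 7, "hand": 40}, {"rx": 0, "ry": 0, "rz": 0, "x": 0, "y": 45, "z": 7, "hand": 40}, {"rx": 0, "ry": 0, "rz": 0, "x": 0, "y": 45, "z": 7, "hand": 40}, {"rx": 0, "ry": 0, "rz": 0, "x": 0, "y": 45, "z": 7, "hand": 40}, {"rx": 0, "ry": 0, "rz": 0, "x": 0, "y": 45, "z": 7, "hand": 40}]'

```text
time_s: 6.98
eef_pos: [614.5, 114.4, 144.0]
ee_rot: [0.707, -0.005, 0.707, 0.005]
force: [0.2, 0.6, -1.1]
grip_width: 0.698
```

>>> jog_arm --increments '[{"rx": 0, "ry": 0, "rz": 0, "x": 0, "y": 45, "z": 7, "hand": 40}, {"rx": 0, "ry": 0, "rz": 0, "x": 0, "y": 45, "z": 7, "hand": 40}, {"rx": 0, "ry": 0, "rz": 0, "x": 0, "y": 30, "z": 6, "hand": 40}, {"rx": 0, "ry": 0, "rz": 0, "x": 0, "y": 10, "z": 0, "hand": 40}, {"rx": 0, "ry": 0, "rz": 0, "x": 0, "y": 0, "z": 0, "hand": 40}]'

```text
time_s: 7.6
eef_pos: [632.5, 243.0, 143.5]
ee_rot: [0.707, -0.005, 0.707, 0.005]
force: [-0.9, -0.5, -0.8]
grip_width: 0.699
```

```bash
python3 - <<'E'
from h import *
s=sense();im=capture('wrist');cv2.imwrite('pics/w3.png',im[:,:,::-1])
np.savez('w3.npz',eef_pos=s['eef_pos'],ee_rot=s['ee_rot'])
print(s['time_s'],s['eef_pos'],RT(s).round(3),s['force'],s['grip_width'])
E
```

```text
7.6 [632.50467036 242.99513131 143.45775936] [[-0.    -0.015  1.   ]
 [-0.     1.     0.015]
 [-1.    -0.    -0.   ]] [-0.88329313 -0.51047204 -0.75784   ] 0.6991451139069832
```

View pics/w3.png

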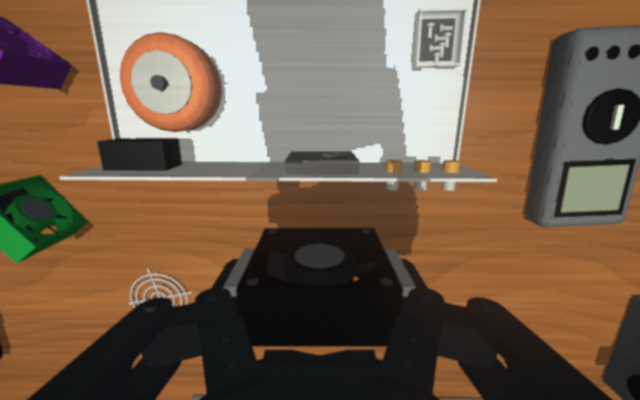

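The view shows the gasket at about (322,160), the panel's top edge from (60,179) to (496,181), and the tray at (440,40). Next, a zoomed crop for measuring.

```bash
python3 - <<'E'
from h import *
im=cv2.imread('pics/w3.png')
b=cv2.resize(im[140:200,260:380],None,fx=6.5,fy=6.5,interpolation=cv2.INTER_CUBIC)
b=np.clip(255*(b/255.)**.6,0,255).astype('uint8');cv2.imwrite('pics/w3c.png',b)
b=np.vstack([cv2.resize(im[160:200,50:130],None,fx=7,fy=7,interpolation=cv2.INTER_CUBIC),cv2.resize(im[160:200,430:510],None,fx=7,fy=7,interpolation=cv2.INTER_CUBIC)])
cv2.imwrite('pics/w3d.png',b)
E
```

```text
(no output)
```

View pics/w3c.png

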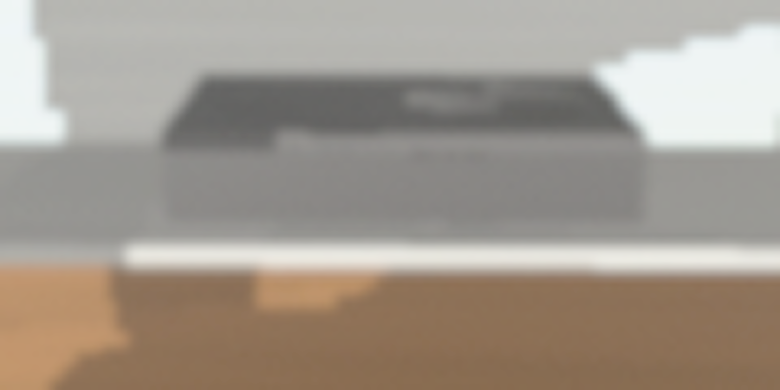

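View pics/w3d.png

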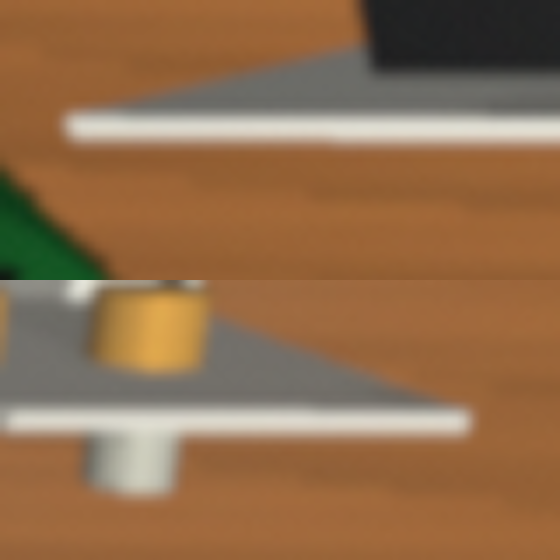

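```bash
python3 - <<'E'
from h import *
s=dict(np.load('w3.npz'));C=cam('wrist',s);R=RT(s)
def q(x,y,sc,ox,oy,z): return onplane(C,(ox+x/sc-.42,oy+y/sc-.42),z)
D={}
for n,a in dict(pinL=(66,113,7,50,160,84),pinR=(471,127,7,430,160,84),poutL=(66,142,7,50,160,84),poutR=(471,156,7,430,160,84),
 gbL=(168,220,6.5,260,140,69),gbR=(645,220,6.5,260,140,69),gfL=(165,147,6.5,260,140,69),gfR=(643,145,6.5,260,140,69),
 glL=(201,75,6.5,260,140,15),glR=(592,75,6.5,260,140,15)).items():
    D[n]=q(*a);print(n,D[n].round(1))
d=D['pinR']-D['pinL'];print('len',np.linalg.norm(d),'case yaw',np.arctan2(-d[0],d[1]), 'tool yaw',np.arctan2(-R[0,1],R[1,1]))
m=(D['pinL']+D['pinR'])/2; y=np.arctan2(-d[0],d[1])
print('mid inner',m,'opening est', m+30*np.array([-np.sin(y),np.cos(y),0]))
E
```

```text
pinL [602.4  64.9  84. ]
pinR [599.4 363.   84. ]
poutL [605.3  64.2  84. ]
poutR [602.2 363.5  84. ]
gbL [601.5 217.3  69. ]
gbR [600.7 270.8  69. ]
gfL [593.3 217.1  69. ]
gfR [592.3 270.1  69. ]
glL [592.1 216.2  15. ]
glR [591.3 269.8  15. ]
len 298.1362875743027 case yaw 0.010176800982632296 tool yaw 0.014543647160386041
mid inner [600.87608979 213.94397382  84.        ] opening est [600.57079103 243.94242033  84.        ]
```

>>> jog_arm --increments '[{"rx": 0.004, "ry": 0, "rz": 0, "x": 0, "y": 0, "z": -20, "hand": 40}, {"rx": 0, "ry": 0, "rz": 0, "x": 0, "y": 0, "z": -30, "hand": 40}, {"rx": 0, "ry": 0, "rz": 0, "x": 0, "y": 0, "z": -25, "hand": 40}, {"rx": 0, "ry": 0, "rz": 0, "x": 0, "y": 0, "z": -10, "hand": 40}, {"rx": 0, "ry": 0, "rz": 0, "x": 0, "y": 1, "z": 0, "hand": 40}]'

```text
time_s: 8.28
eef_pos: [548.0, 242.7, 143.8]
ee_rot: [0.707, -0.003, 0.707, 0.003]
force: [-0.1, 0.4, -1.8]
grip_width: 0.697
```

>>> jog_arm --increments '[{"rx": 0, "ry": 0, "rz": 0, "x": 20, "y": 0, "z": 0, "hand": 40}, {"rx": 0, "ry": 0, "rz": 0, "x": 30, "y": 0, "z": 0, "hand": 40}, {"rx": 0, "ry": 0, "rz": 0, "x": 30, "y": 0, "z": 0, "hand": 40}, {"rx": 0, "ry": 0, "rz": 0, "x": 20, "y": 0, "z": 0, "hand": 40}, {"rx": 0, "ry": 0, "rz": 0, "x": 8, "y": 0, "z": 0, "hand": 40}]'

```text
time_s: 8.9
eef_pos: [548.1, 242.8, 34.1]
ee_rot: [0.707, -0.004, 0.708, 0.003]
force: [0.1, -0.5, -0.4]
grip_width: 0.7
```

```bash
python3 - <<'E'
from h import *
s=sense();im=capture('wrist');cv2.imwrite('pics/w4.png',im[:,:,::-1])
np.savez('w4.npz',eef_pos=s['eef_pos'],ee_rot=s['ee_rot'])
print(s['time_s'],s['eef_pos'],RT(s).round(4),s['force'],s['grip_width'])
E
```

```text
8.9 [548.07653232 242.84073636  34.05032305] [[-1.3e-03 -9.6e-03  1.0e+00]
 [-4.0e-04  1.0e+00  9.6e-03]
 [-1.0e+00 -3.0e-04 -1.3e-03]] [ 0.14678338 -0.53993037 -0.36923835] 0.6996164410874076
```

View pics/w4.png

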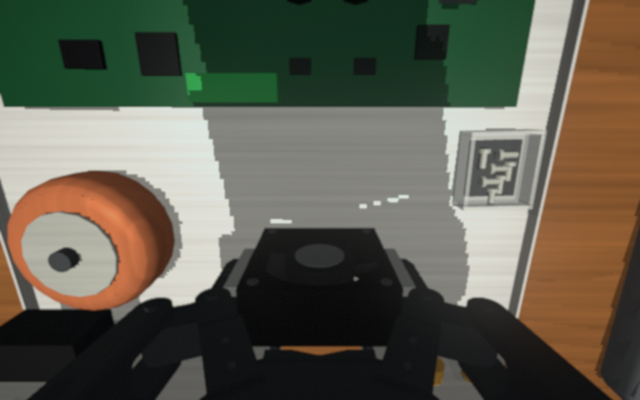

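```bash
python3 - <<'E'
from h import *
im=cv2.imread('pics/w4.png')[215:360,220:420]
b=cv2.resize(im,None,fx=4,fy=4,interpolation=cv2.INTER_CUBIC)
b=np.clip(255*(b/255.)**.45,0,255).astype('uint8');cv2.imwrite('pics/w4c.png',b)
E
```

```text
(no output)
```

View pics/w4c.png

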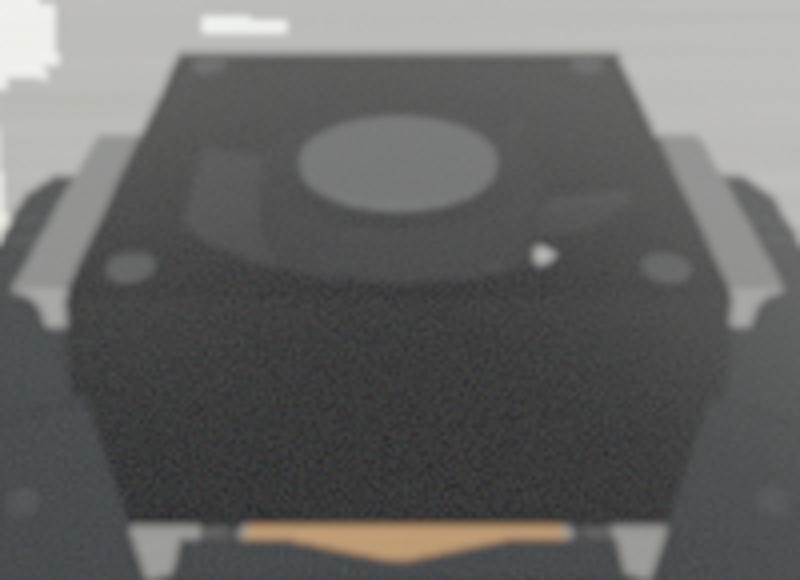

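```bash
python3 - <<'E'
from h import *
c=get_calibration('wrist');K=np.array(c['camera_matrix']);T=np.array(c['T_tool_cam'])
img=np.array([(180,55),(617,55),(72,297),(730,297)],float)/4+[220-.4,215-.4]
# tool rays: at given tool-x plane (fan underside x=a)
for a in (11.,12.3,13.5):
    out=[]
    for p,xx in zip(list(img)+[np.array([220+399/4-.4,215+520/4-.4])],[a,a,a-60,a-60,a-60]):
        d=T[:3,:3]@np.linalg.inv(K)@[p[0],p[1],1];o=T[:3,3];out.append((o+d*(xx-o[0])/d[0])[1:].round(1))
    print(a,out)
E
```

```text
11.0 [array([-30.4, -13.5]), array([ 29.2, -13.5]), array([-29.7, -14.2]), array([ 28.8, -14.2]), array([-0.6, 10. ])]
12.3 [array([-30.7, -13. ]), array([ 29.4, -13. ]), array([-30.1, -13.4]), array([ 29.2, -13.4]), array([-0.6, 11.1])]
13.5 [array([-30.9, -12.5]), array([ 29.7, -12.5]), array([-30.5, -12.6]), array([ 29.6, -12.6]), array([-0.6, 12.2])]
```

>>> jog_arm --increments '[{"rx": 0, "ry": 0, "rz": 0, "x": 4, "y": 1, "z": 0, "hand": 40}, {"rx": 0, "ry": 0, "rz": 0, "x": 3, "y": 0, "z": 0, "hand": 40}, {"rx": 0, "ry": 0, "rz": 0, "x": 1, "y": 0, "z": 0, "hand": 40}, {"rx": 0, "ry": 0, "rz": 0, "x": 0, "y": 0, "z": 0, "hand": 40}]'

```text
time_s: 9.45
eef_pos: [547.8, 244.3, 27.6]
ee_rot: [0.707, -0.004, 0.707, 0.004]
force: [-0.0, -0.5, -0.7]
grip_width: 0.695
```

>>> jog_arm --increments '[{"rx": 0, "ry": 0, "rz": 0, "x": 0.5, "y": 0, "z": 0, "hand": 40}, {"rx": 0, "ry": 0, "rz": 0, "x": 0.5, "y": 0, "z": 0, "hand": 40}, {"rx": 0, "ry": 0, "rz": 0, "x": 0, "y": 0, "z": 0, "hand": 40}]'

```text
time_s: 9.82
eef_pos: [547.7, 244.3, 26.3]
ee_rot: [0.707, -0.004, 0.707, 0.004]
force: [0.2, 0.8, -1.2]
grip_width: 0.694
```

>>> jog_arm --increments '[{"rx": 0, "ry": 0, "rz": 0, "x": 0.7, "y": -0.4, "z": 0, "hand": 40}, {"rx": 0, "ry": 0, "rz": 0, "x": 0, "y": 0, "z": 0, "hand": 40}, {"rx": 0, "ry": 0, "rz": 0, "x": 0, "y": 0, "z": 0, "hand": 40}]'

```text
time_s: 10.2
eef_pos: [547.7, 243.9, 25.6]
ee_rot: [0.707, -0.004, 0.707, 0.004]
force: [-0.7, -0.3, -1.6]
grip_width: 0.697
```

>>> jog_arm --increments '[{"rx": 0, "ry": 0, "rz": 0, "x": 0.7, "y": 0, "z": 0, "hand": 40}, {"rx": 0, "ry": 0, "rz": 0, "x": 0, "y": 0, "z": 0, "hand": 40}, {"rx": 0, "ry": 0, "rz": 0, "x": 0, "y": 0, "z": 0, "hand": 40}]'

```text
time_s: 10.58
eef_pos: [547.7, 243.8, 24.9]
ee_rot: [0.707, -0.004, 0.707, 0.004]
force: [0.9, 0.7, -1.2]
grip_width: 0.696
```

>>> jog_arm --increments '[{"rx": 0, "ry": 0, "rz": 0, "x": 0.7, "y": 0, "z": 0, "hand": 40}, {"rx": 0, "ry": 0, "rz": 0, "x": 0, "y": 0, "z": 0, "hand": 40}, {"rx": 0, "ry": 0, "rz": 0, "x": 0, "y": 0, "z": 0, "hand": 40}]'

```text
time_s: 10.95
eef_pos: [547.8, 243.9, 24.4]
ee_rot: [0.707, -0.004, 0.707, 0.004]
force: [-0.5, 1.6, 1.4]
grip_width: 0.698
```

Floor contact is at TCP z≈24.4, as expected. Now sliding straight back towards the gasket.

>>> jog_arm --increments '[{"rx": 0, "ry": 0, "rz": 0, "x": 0, "y": 0, "z": 5, "hand": 40}, {"rx": 0, "ry": 0, "rz": 0, "x": 0, "y": 0, "z": 7, "hand": 40}, {"rx": 0, "ry": 0, "rz": 0, "x": 0, "y": 0, "z": 7, "hand": 40}, {"rx": 0, "ry": 0, "rz": 0, "x": 0, "y": 0, "z": 5, "hand": 40}, {"rx": 0, "ry": 0, "rz": 0, "x": 0, "y": 0, "z": 0, "hand": 40}]'

```text
time_s: 11.58
eef_pos: [572.7, 244.1, 24.3]
ee_rot: [0.708, -0.003, 0.706, 0.004]
force: [0.6, -0.2, 2.8]
grip_width: 0.699
```

>>> jog_arm --increments '[{"rx": 0, "ry": 0, "rz": 0, "x": 0, "y": 0, "z": 2, "hand": 40}, {"rx": 0, "ry": 0, "rz": 0, "x": 0, "y": 0, "z": 2, "hand": 40}, {"rx": 0, "ry": 0, "rz": 0, "x": 0, "y": 0, "z": 0, "hand": 40}]'

```text
time_s: 11.95
eef_pos: [575.5, 244.2, 24.4]
ee_rot: [0.707, -0.004, 0.707, 0.004]
force: [-4.2, 0.4, 6.1]
grip_width: 0.692
```

>>> jog_arm --increments '[{"rx": 0, "ry": 0, "rz": 0, "x": 0, "y": 0, "z": 0, "hand": 40}, {"rx": 0, "ry": 0, "rz": 0, "x": 0, "y": 0, "z": 0, "hand": 40}]'

```text
time_s: 12.2
eef_pos: [575.5, 244.2, 24.4]
ee_rot: [0.707, -0.004, 0.707, 0.004]
force: [-2.6, 0.2, 5.5]
grip_width: 0.695
```

>>> jog_arm --increments '[{"rx": 0, "ry": 0, "rz": 0, "x": -0.7, "y": 0, "z": 1, "hand": 40}, {"rx": 0, "ry": 0, "rz": 0, "x": 0, "y": 0, "z": 0, "hand": 40}, {"rx": 0, "ry": 0, "rz": 0, "x": 0, "y": 0, "z": 0, "hand": 40}]'

```text
time_s: 12.58
eef_pos: [576.7, 244.1, 24.6]
ee_rot: [0.707, -0.004, 0.707, 0.004]
force: [-0.3, 0.7, -2.1]
grip_width: 0.7
```

```bash
python3 - <<'E'
from h import *
s=sense();print(RT(s).round(4),s['wrist_torque'],s['force'])
E
```

```text
[[-3.000e-04 -1.010e-02  9.999e-01]
 [-1.000e-04  9.999e-01  1.010e-02]
 [-1.000e+00 -1.000e-04 -3.000e-04]] [ 0.02900378 -0.02732932  0.01084087] [-0.3197089   0.67860755 -2.071808  ]
```

The −4 N was only floor friction. With the fan barely resting on the floor the x reading is clean, so I'm continuing in small steps.

>>> jog_arm --increments '[{"rx": 0, "ry": 0, "rz": 0, "x": 0, "y": 0, "z": 1, "hand": 40}, {"rx": 0, "ry": 0, "rz": 0, "x": 0, "y": 0, "z": 1, "hand": 40}, {"rx": 0, "ry": 0, "rz": 0, "x": 0, "y": 0, "z": 0, "hand": 40}]'

```text
time_s: 12.95
eef_pos: [578.8, 244.2, 24.9]
ee_rot: [0.707, -0.004, 0.707, 0.004]
force: [-0.6, -0.3, -1.2]
grip_width: 0.696
```

>>> jog_arm --increments '[{"rx": 0, "ry": 0, "rz": 0, "x": 0, "y": 0, "z": 1, "hand": 40}, {"rx": 0, "ry": 0, "rz": 0, "x": 0, "y": 0, "z": 0, "hand": 40}, {"rx": 0, "ry": 0, "rz": 0, "x": 0, "y": 0, "z": 0, "hand": 40}]'

```text
time_s: 13.32
eef_pos: [579.7, 244.2, 24.9]
ee_rot: [0.707, -0.004, 0.707, 0.004]
force: [0.1, -0.4, -1.2]
grip_width: 0.701
```

>>> jog_arm --increments '[{"rx": 0, "ry": 0, "rz": 0, "x": 0, "y": 0, "z": 1, "hand": 40}, {"rx": 0, "ry": 0, "rz": 0, "x": 0, "y": 0, "z": 0, "hand": 40}, {"rx": 0, "ry": 0, "rz": 0, "x": 0, "y": 0, "z": 0, "hand": 40}]'

```text
time_s: 13.7
eef_pos: [580.6, 244.2, 24.9]
ee_rot: [0.707, -0.004, 0.707, 0.004]
force: [-1.5, 0.1, -0.4]
grip_width: 0.693
```

>>> jog_arm --increments '[{"rx": 0, "ry": 0, "rz": 0, "x": 0, "y": 0, "z": 1, "hand": 40}, {"rx": 0, "ry": 0, "rz": 0, "x": 0, "y": 0, "z": 0, "hand": 40}, {"rx": 0, "ry": 0, "rz": 0, "x": 0, "y": 0, "z": 0, "hand": 40}]'

```text
time_s: 14.08
eef_pos: [581.6, 244.3, 24.9]
ee_rot: [0.707, -0.004, 0.707, 0.004]
force: [-2.9, 0.4, 0.5]
grip_width: 0.694
```

>>> jog_arm --increments '[{"rx": 0, "ry": 0, "rz": 0, "x": 0, "y": 0, "z": 1, "hand": 40}, {"rx": 0, "ry": 0, "rz": 0, "x": 0, "y": 0, "z": 0, "hand": 40}, {"rx": 0, "ry": 0, "rz": 0, "x": 0, "y": 0, "z": 0, "hand": 40}]'

```text
time_s: 14.45
eef_pos: [582.5, 244.2, 24.8]
ee_rot: [0.707, -0.004, 0.707, 0.004]
force: [-4.6, 0.8, 0.9]
grip_width: 0.695
```

>>> jog_arm --increments '[{"rx": 0, "ry": 0, "rz": 0, "x": 0, "y": 0, "z": 1, "hand": 40}, {"rx": 0, "ry": 0, "rz": 0, "x": 0, "y": 0, "z": 0, "hand": 40}, {"rx": 0, "ry": 0, "rz": 0, "x": 0, "y": 0, "z": 0, "hand": 40}]'

```text
time_s: 14.82
eef_pos: [583.3, 244.2, 24.8]
ee_rot: [0.707, -0.004, 0.707, 0.004]
force: [-5.3, 0.4, 1.6]
grip_width: 0.698
```

>>> jog_arm --increments '[{"rx": 0, "ry": 0, "rz": 0, "x": 0, "y": 0, "z": 1, "hand": 40}, {"rx": 0, "ry": 0, "rz": 0, "x": 0, "y": 0, "z": 0, "hand": 40}, {"rx": 0, "ry": 0, "rz": 0, "x": 0, "y": 0, "z": 0, "hand": 40}, {"rx": 0, "ry": 0, "rz": 0, "x": 0, "y": 0, "z": 0, "hand": 40}]'

```text
time_s: 15.32
eef_pos: [584.1, 244.2, 24.9]
ee_rot: [0.707, -0.004, 0.708, 0.004]
force: [-8.4, -0.9, 3.0]
grip_width: 0.701
```

```bash
python3 - <<'E'
from h import *
F=[]
for i,n in enumerate(['wrist','scene','top']):
    s=sense();F.append(s['force']);im=capture(n);cv2.imwrite(f'pics/e_{n}.png',im[:,:,::-1])
s=sense();F.append(s['force'])
np.savez('e.npz',eef_pos=s['eef_pos'],ee_rot=s['ee_rot'])
print(s['time_s'],s['eef_pos'],RT(s).round(4),np.round(F,1),s['grip_width'],s['wrist_torque'])
a=cv2.imread('pics/e_scene.png')[190:240,370:450];a=cv2.resize(a,None,fx=8,fy=8,interpolation=cv2.INTER_CUBIC);cv2.imwrite('pics/e_sc.png',a)
a=cv2.imread('pics/e_wrist.png')[215:365,160:480];a=cv2.resize(a,None,fx=2.5,fy=2.5,interpolation=cv2.INTER_CUBIC)
a=np.clip(255*(a/255.)**.5,0,255).astype('uint8');cv2.imwrite('pics/e_wc.png',a)
E
```

```text
15.475 [584.06159775 244.25050753  24.84628111] [[-1.700e-03 -1.030e-02  9.999e-01]
 [-3.000e-04  9.999e-01  1.030e-02]
 [-1.000e+00 -3.000e-04 -1.700e-03]] [[-8.4 -0.9  3. ]
 [-8.  -0.6  2.9]
 [-7.5 -1.3  2.8]
 [-7.7 -0.1  2.8]] 0.696352942558378 [-0.07407774  1.07691683 -0.03629313]
```

View pics/e_sc.png

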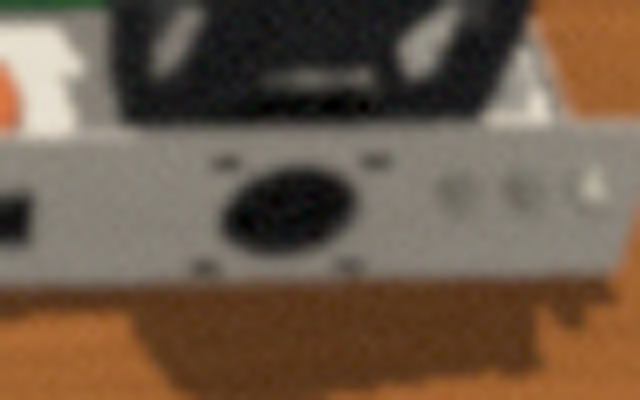

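View pics/e_wc.png

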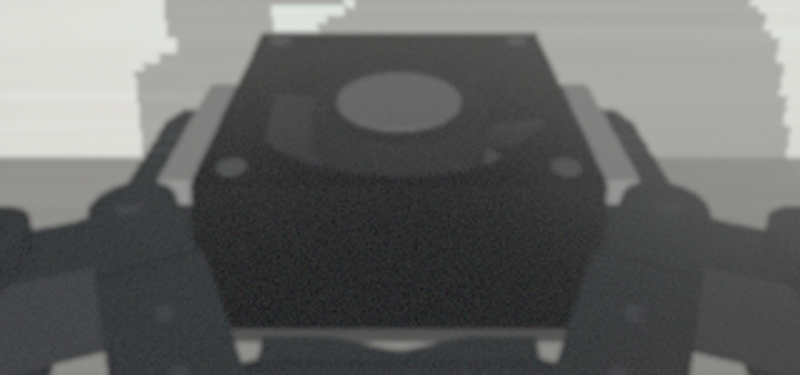

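```bash
python3 - <<'E'
from h import *
im=cv2.imread('pics/scene0.png')
C=cam('scene')
print(onplane(C,(370+289/8-.45,190+210/8-.45),42), proj(C,[603,244,42]))
t=cam('top'); 
for p in [(185+275/6,185+105/5.5),(185+385/6,185+105/5.5)]: print(onplane(t,p,69).round(1))
E
```

```text
[600.88905301 245.43829353  42.        ] [405.2984727 216.3546215]
[593.6 265.3  69. ]
[592.8 210.   69. ]
```

The x push reads 7.5–8.4 N with 3.9 mm of squeeze, and the fan is square and steady. The three lateral estimates of the opening average about 244 mm, and the fan is at 244. Handing in.

```bash
python3 - <<'E'
from rig import *
print(finish_job())
s=sense();print(s['time_s'],s['eef_pos'],s['force'],s['grip_width'])
E
```

```text
the job is handed in; nothing more can be done
None
the job is handed in; nothing more can be done
```

I gripped the larger black fan across its width at 50 N and stood it on the case floor about 30 mm clear of the gasket. I then slid it straight back into the gasket and handed the job in at about 15.5 s, still gripping and pushing. No verdict is reported, and the state couldn't be read after the hand-in.

- **Push:** the wrist read 7.5–8.4 N. The gasket was squeezed about 3.9 mm, which at 2 N per mm is 7.8 N. About 3 N was also pressing down on the floor, so floor friction could make up a little of the wrist reading.
- **Squareness:** the tool was within about 0.002 rad of vertical and level with the measured case yaw of about 0.010 rad. The last wrist picture showed the fan square in the fingers.
- **Sideways position:** the cameras disagreed on where the opening is: wrist 243–244 mm, scene 245.4 mm and top about 242 mm. Their mean is about 244 mm. The fan was at 243.6–244.2 mm, inside the ±3 mm limit. A rougher top-camera reading of the gasket edges gave about 238 mm. I put that down to the gasket sides distorting the view and left it out.
- **Friction on the way in:** for about 4 mm of the slide the wrist read up to 4 N of floor friction. I raised the tool 0.7 mm and it went away.

Nothing else was moved deliberately, but I did not measure the other objects again at the end.

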